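# Set the linker's drive to creep under its flip cover

### The job

Put the linking machine's drive into creep for point setting. Lift the flip cover of the green drive box by its bar handle until its drop stay has clicked behind the catch, let it down gently until it stands on the stay, and leave it standing; then press the black speed knob down just until you feel it bottom on its rubber washer, turn it clockwise under the little steel stop while held down, and let it spring up fully behind the stop. Do not force the knob against the stop, the end post or the washer, do not let the cover fall, and leave the other things on the bench where they are.

Things in the scene. Friction and masses are not known exactly. Their poses are not given: they have to be found in the camera images.
- drive_box: Green cast drive box, fixed on the bench, 275 deep (x) x 164 wide (y) x 110 mm high. Origin on the bench below the knob's axis; x to its rear, y to its left. Front part (x -58 to 110 mm) is an open tub under the flip cover: panel 50 mm above the bench, walls up to 110, inside 150 wide, 165 long. Rear housing (x 113 to 217, top at 108 mm) carries two bobbins.
- cover_handle (a point): Middle of the cover's round bar handle, 10 mm thick, along the box's y, on two arms in the cover's plane: 31 mm of free gap to the cover's front edge, 68 mm free between the arms. Closed, it is 114 mm above the bench and 96 mm ahead of the knob's axis. Pinch it from above, closing along the box's x; it may turn between the fingers. Axes turn with the cover.
- cover_hinge (a point): Middle of the cover's hinge line, which runs along the box's y, 110 mm behind the knob's axis, 114 mm above the bench; handle bar 206 mm from it. Cover: 3 mm steel sheet, 170 x 170 mm, 0.25 to 0.4 kg, hinge nearly free. Its axes are the box's when closed.
- cover (a joint): Opening angle, rad: 0 closed and level, 1.55 nearly upright (end of travel). It falls shut unless it stands on its stay, a leg on the left side that trails on a rail and drops behind a catch by itself once the cover is raised past 1.46. Let down again, it stands on the stay at 1.39, handle 75 mm behind the knob's axis, 317 mm above the bench. Lower it slower than 0.7 rad/s.
- stay_catch (a point): Catch for the stay's foot: a 4 mm high tooth with a ramp in front, on the rail outside the box's left wall. Point on the rail just behind the tooth. Touched only by the stay.
- knob_grip (a point): Grip point on the knob's axis, 100 mm above the bench with the knob up. Black bar grip 44 long, 16 thick, 40 mm high (70 to 110 mm above the bench) on a skirt 44 mm across, top at 70 mm. x axis along the bar towards white line and lug, z up: grip across the bar (along this y) from above, finger ends not below the skirt's top.
- knob (a joint): Knob angle, rad, grows clockwise seen from above; light friction. Starts at 0 to 0.4. With the knob up, a steel lug (8 wide, 4 thick, reaching 38 mm from the axis) meets a steel stop at 0.48; pressed down far enough it passes under; from 0.97 on it is past the stop and the knob can rise; at 1.27 it meets an end post. Aim for 1.1.
- knob_press (a joint): Press depth, m, 0 up; spring 5 N plus 0.3 N/mm. Height of stop and rubber washer differs from unit to unit and is not measured: the lug is clear after 2.5 to 8.5 mm, and 0.4 mm later the knob bottoms on the washer, where force climbs about 10 N/mm. A steady push of 10 to 12 N in all clears the stop in every unit. Stop, end post and washer may take at most 12 N from the knob.
- stop (a point): Middle of the small steel stop beside the knob (seen from above), a finger 16 long, 7 wide, 9 high, on a post, 38 mm from the knob's axis; its middle 64 to 70 mm above the bench, differing from unit to unit (the given height is nominal). The end post stands 0.8 rad farther clockwise.
- jar: Glass jar with copper-coloured lid, 68 mm across, 100 high; bystander. Origin at the centre of its underside.
- cone: Cone of crimson thread, 72 mm across, 165 high; bystander. Origin at the centre of its underside.
- tape_stand: Dark blue tape dispenser, 135 x 58 x 86 mm; bystander. Origin at the centre of its underside.
- screwdriver: Screwdriver with wooden handle lying on the bench, 170 mm long; bystander. Origin under its middle.
- pen: Pink pen lying on the bench, 130 mm long, 11 thick; bystander. Origin under its middle.
- bobbin_a: Steel bobbin, 22 mm across, 11 high, on the box's rear housing; bystander. Origin at the centre of its underside.
- bobbin_b: Second steel bobbin, same size, on the rear housing; bystander.
- snips: Steel thread snips lying on the bench, 120 mm long; bystander. Origin 6 mm behind its pivot, on the handle side.

How it is judged:
By the outcome, as a careful person would: the job done as asked, in the order asked, and still so for the second after the job is handed in, with the robot touching nothing.
It also fails if it takes over 72 s, if anything falls off the work surface, if the arm or the gripper's body presses on something with over 40 N, if the wrist force passes 120 N, or if a joint passes its speed limit or range.

### The arm

A 6-joint arm with a two-finger parallel gripper is mounted at the origin on the work surface. World frame = base frame: x ahead of the robot, y to its left, z up, the work surface at z = 0. Lengths are in m, angles in rad, forces in N, time in s.
With the tool pointing down it reaches from about 0.35 to 0.775 m from the base axis. Payload 7.3 kg.
Tool frame: the origin (TCP) lies at the very end of the fingers, on their centre line; the grasp point (between the pads) lies 19 mm behind it (robot.hold_point_z is the distance from the TCP to the grasp point, in m); z points along the fingers, y is the direction in which the jaws open and shut (so a half turn about z gives the same grasp; the last joint's range is limited). The gripper opens to 92 mm and grips with 3 to 60 N. Pads are 19 mm wide; open, the fingers measure 130 mm over their backs; the gripper's body (75 mm by 190 mm) begins 47 mm behind the grasp point.
Start: joints at [-1.366, 0.342, 1.524, -0, 1.275, -0.146], TCP at [0.18, -0.493, 0.227] pointing down, gripper open.
Joint ranges: [-2.53, 2.53], [-0.77, 2.02], [0.04, 2.7], [-1, 4.14], [0.28, 2.66], [-3.11, 3.11]. Speed limits (rad/s): [2.57, 2.57, 3.14, 3.14, 3.14, 3.14].

### API

Orientations are given as [roll, pitch, yaw] about the fixed x, y, z axes, in that order (R = Rz(yaw) Ry(pitch) Rx(roll)).
In Python, from cell import monitor, viewer, robot gives the robot as it stands.
- The arm moves only by the tool move_arm, never from a script. Its argument "deltas" is a list of rows, each an object of numbers: "x", "y", "z": the shift along the tool's x, y, z in m; "wx", "wy", "wz": the turn, a rotation vector about the tool's x, y, z in degrees; "hand": the opening, from 0 (shut) to 1 (fully open). In form: [{"x": .., "y": .., "z": .., "wx": .., "wy": .., "wz": .., "hand": ..}, ...]. A call has 1 to 8 rows; each row is the pose to reach, as a shift and turn from the pose commanded when the call began, along the tool's axes at that moment; what a row does not reach only later rows make up. A row lasts 1/8 s, in which the tool goes at most 62.5 mm and 10.7 degrees, less where a joint would pass 70% of its speed; a pose out of reach is approached as far as the arm can. A call with a gripper value outside its range is refused whole. The fingers move at their own pace and stop on an object; "grip_force" is the grip in N (left out, the last holds). Time passes only in rows, so rows that repeat a pose let the fingers close. It gives the time, the measured TCP pose, the force and the opening at its end, in the units of the state.
- monitor.observe(): the state, without advancing time (a new reading comes with each control period).
- viewer.read_camera(name): name is "scene" or "top" or "wrist"; returns the picture (384x512x3 uint8, red, green, blue); there is no depth.
- viewer.camera_params(name): a dict with "camera_matrix" (3x3 intrinsics, pixels), "R" (3x3) and "t" (3): a world point X has camera coordinates R X + t. Camera axes: x right, y down, z forward; pixel columns grow to the right and rows downward; lengths in m; the calibration is good to about 2 mm. A picture is of the moment at which its call begins: read the wrist's pose just before it. camera_params takes no time and is no camera call; for the wrist camera it gives the pose at the moment of the call.
- robot.hand_in(): hands the job in, once; it reports no verdict.
The state is a dict: "time": time; "qpos": joint angles; "qvel": joint speeds; "joint_efforts": joint torques, N m; "tool_pos": TCP position; "tool_rot": TCP orientation; "contact_force": force on the tool from outside, world axes, zero at the start; "torque": the same for the moment, N m; "opening": finger opening in m.
Only numpy, scipy, OpenCV 4.12 (cv2) and the standard library are available. Lean on these libraries where they do the work, as an engineer would, in place of code of your own. Each camera call takes 0.05 s, during which the arm holds its last target. There are 200 camera calls.

## Working session

There is one attempt and no reset: what is moved stays moved. The work goes in short steps, Python scripts to look and compute and a tool call to move; the robot and the scene stay as the last step left them, time stands still between calls to the robot, and variables do not carry over. Pictures are saved under pics/ and viewed, about 8 in all and at most 12, crops included, and the job is handed in when it is done.

Besides the shell and the picture viewer there is one more tool, called after "Request:" as name(argument=value, ...) on one line, values as JSON. move_arm: Moves the arm, as the interface text tells. Its arguments: {"type":"object","properties":{"deltas":{"type":"array","items":{"type":"object","properties":{"x":{"type":"number"},"y":{"type":"number"},"z":{"type":"number"},"wx":{"type":"number"},"wy":{"type":"number"},"wz":{"type":"number"},"hand":{"type":"number"}}}},"grip_force":{"type":"number"}},"required":["deltas"]}

```bash
mkdir -p pics; ls; python3 - <<'E'
from cell import monitor, viewer, robot
import cv2,numpy as np
for n in ("scene","top"):
    im=viewer.read_camera(n); np.save(f"pics/{n}.npy",im)
    cv2.imwrite(f"pics/{n}0.png",im[:,:,::-1])
    p=viewer.camera_params(n); print(n,p)
s=monitor.observe(); print(s); print(robot.hold_point_z)
E
```

```text
pics
scene {'camera_matrix': array([[465.60047333,   0.        , 249.46698219],
       [  0.        , 465.60047333, 191.97008726],
       [  0.        ,   0.        ,   1.        ]]), 'R': array([[ 7.74177271e-02,  9.96998664e-01,  3.99036156e-04],
       [ 6.47381539e-01, -4.99652923e-02, -7.60526537e-01],
       [-7.58224003e-01,  5.91365645e-02, -6.49306729e-01]]), 't': array([-0.04665337, -0.31923117,  1.83693805])}
top {'camera_matrix': array([[415.73915185,   0.        , 252.87920601],
       [  0.        , 415.73915185, 192.75134594],
       [  0.        ,   0.        ,   1.        ]]), 'R': array([[ 0.00653709, -0.99997462, -0.00283386],
       [-0.99165772, -0.00611784, -0.12875378],
       [ 0.12873318,  0.0036519 , -0.99167254]]), 't': array([0.01346201, 0.59608002, 0.99616332])}
{'time': 0.1, 'qpos': array([-1.36601726e+00,  3.42601872e-01,  1.52489193e+00, -4.61527386e-05,
        1.27541305e+00, -1.46016560e-01]), 'qvel': array([-0.00072918, -0.00243283, -0.00138346,  0.00101744, -0.00070063,
        0.00032839]), 'joint_efforts': array([ 1.54019752e-03, -4.32003450e+01, -2.44693601e+01,  7.18267076e-02,
        5.25827694e-02, -5.50116795e-05]), 'tool_pos': array([ 0.18033993, -0.49267528,  0.22615135]), 'tool_rot': array([-3.14028602e+00, -1.47546282e-04,  3.50808995e-01]), 'contact_force': array([-0.46253595, -0.02120772, -1.05782994]), 'torque': array([-0.0083852 , -0.01613672,  0.0010425 ]), 'opening': 0.09187691545590991}
0.0188
```

View pics/scene0.png

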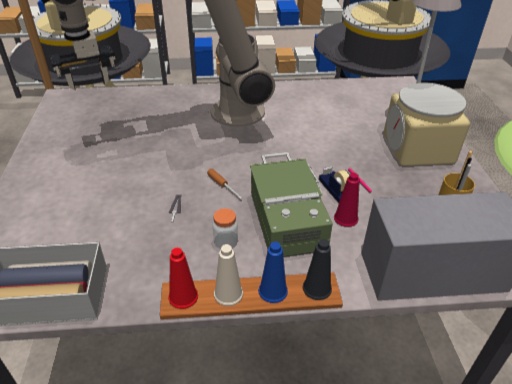

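View pics/top0.png

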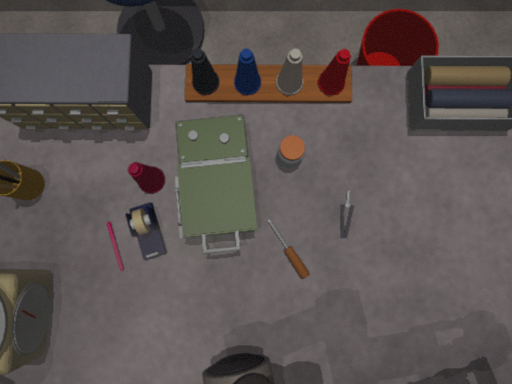

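The scene view shows the green box, cover closed, with the handle toward the robot at about (277,157). In the top view the handle bar is near (221,250), the hinge strip near (213,162), the jar at (291,150), the cone at (148,178) and the tape stand at (146,230).

```bash
cat > h.py <<'E'
import numpy as np,cv2
from cell import monitor, viewer, robot
def ray(n,uv,z,p=None):
    p=p or viewer.camera_params(n); K,R,t=p["camera_matrix"],p["R"],p["t"]
    c=-R.T@t; d=R.T@np.linalg.inv(K)@np.array([uv[0],uv[1],1.]); return c+d*(z-c[2])/d[2]
def proj(n,X,p=None):
    p=p or viewer.camera_params(n); q=p["camera_matrix"]@(p["R"]@np.asarray(X,float)+p["t"]); return q[:2]/q[2]
def st():
    s=monitor.observe(); print("t%.2f"%s["time"],"pos",s["tool_pos"].round(4),"rot",s["tool_rot"].round(4),"F",s["contact_force"].round(2),"M",s["torque"].round(3),"op %.4f"%s["opening"],"q",s["qpos"].round(2)); return s
E
python3 - <<'E'
from h import *
im=np.load("pics/top.npy")
c=im[105:265,165:275]; cv2.imwrite("pics/topc.png",cv2.resize(c[:,:,::-1],None,fx=5,fy=5,interpolation=cv2.INTER_CUBIC)[:, :][:800])
c=cv2.resize(c[:,:,::-1],None,fx=3.7,fy=3.7,interpolation=cv2.INTER_CUBIC); cv2.imwrite("pics/topc.png",c)
hsv=cv2.cvtColor(im,cv2.COLOR_RGB2HSV)
m=cv2.inRange(hsv,(35,60,40),(60,255,255)); m[:160]=0;m[:, :165]=0;m[:,275:]=0; m[245:]=0
r=cv2.minAreaRect(np.argwhere(m)[:,::-1].astype(np.float32)); print(r)
for q in cv2.boxPoints(r): print(q,ray("top",q,.115)[:2].round(4))
for uv in [(204,252),(238,250),(221,251)]: print(uv,ray("top",uv,.119)[:2].round(4))
E
```

```text
((216.23291015625, 195.161376953125), (75.87757873535156, 72.04981994628906), 85.42607879638672)
[177.29729 160.21623] [0.6614 0.1934]
[249.11766 154.4706 ] [0.676  0.0263]
[255.16853 230.10652] [0.5003 0.0112]
[183.34816 235.85216] [0.4863 0.1744]
(204, 252) [0.4503 0.1262]
(238, 250) [0.4552 0.0496]
(221, 251) [0.4527 0.0879]
```

View pics/topc.png

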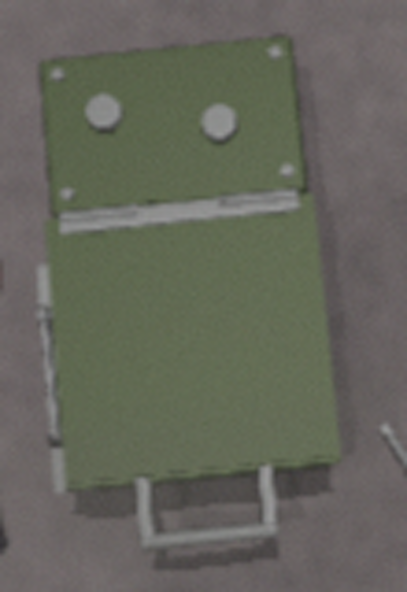

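The crop shows the cover corners at crop pixels (70,488), (340,457), (313,193) and (47,222). The bar runs from (143,540) to (275,530), and the hinge strip is centred at about (180,212). The stay rail is on the left side.

```bash
python3 - <<'E'
from h import *
f=lambda u,v,z: ray("top",(165+(u+.5)/3.7-.5,105+(v+.5)/3.7-.5),z)[:2]
L=dict(FL=f(70,488,.1155),FR=f(340,457,.1155),RR=f(313,193,.1155),RL=f(47,222,.1155),B1=f(143,538,.117),B2=f(275,527,.117),H=f(180,212,.116),HL=f(60,223,.116),HR=f(298,200,.116),
 T1=f(40,62,.108),T2=f(288,37,.108))
for k,v in L.items(): print(k,v.round(4))
y=(L["FL"]-L["FR"]);y/=np.linalg.norm(y)
for a,b in (("FL","FR"),("RL","RR"),("B1","B2"),("HL","HR"),("T1","T2")):
    d=L[a]-L[b]; print(a,b,np.linalg.norm(d).round(4),"yaw",np.degrees(np.arctan2(-d[0],d[1])).round(2))
for a,b in (("RL","FL"),("RR","FR")):
    d=L[a]-L[b]; print(a,b,np.linalg.norm(d).round(4),"yaw",np.degrees(np.arctan2(d[1],d[0])).round(2))
E
```

```text
FL [0.4847 0.1738]
FR [0.5048 0.0081]
RR [0.6704 0.026 ]
RL [0.6508 0.1929]
B1 [0.4546 0.1281]
B2 [0.4618 0.0476]
H [0.6576 0.1095]
HL [0.6501 0.1847]
HR [0.6657 0.0354]
T1 [0.7567 0.202 ]
T2 [0.7742 0.043 ]
FL FR 0.1669 yaw 6.9
RL RR 0.1681 yaw 6.68
B1 B2 0.0808 yaw 5.1
HL HR 0.1501 yaw 5.97
T1 T2 0.16 yaw 6.27
RL FL 0.1672 yaw 6.56
RR FR 0.1666 yaw 6.17
```

```bash
cat >> h.py <<'E'
from scipy.spatial.transform import Rotation as Ro
XH=np.array([np.cos(.1115),np.sin(.1115),0]);YH=np.array([-XH[1],XH[0],0])
def delta(cur,rot,tgt,trot):
    A=Ro.from_euler("xyz",rot);B=Ro.from_euler("xyz",trot)
    return A.inv().apply(np.subtract(tgt,cur)).round(4),np.degrees((A.inv()*B).as_rotvec()).round(2)
E
python3 -c "
from h import *
print(delta([.18,-.493,.227],[np.pi,0,.3508],[.4587,.0872,.22],[np.pi,0,1.682]))"
```

```text
(array([ 0.4611, -0.4491,  0.007 ]), array([ -0.  ,   0.  , -76.27]))
```

Request:
move_arm(deltas=[{"x":0.02,"y":-0.02,"wz":-3.5,"hand":0.26},{"x":0.06,"y":-0.058,"wz":-10,"hand":0.26},{"x":0.1,"y":-0.097,"wz":-17,"hand":0.26},{"x":0.14,"y":-0.136,"wz":-24,"hand":0.26},{"x":0.18,"y":-0.175,"wz":-31,"hand":0.26},{"x":0.22,"y":-0.214,"wz":-38,"hand":0.26},{"x":0.26,"y":-0.253,"wz":-45,"hand":0.26},{"x":0.3,"y":-0.292,"wz":-52,"hand":0.26}])

```text
schema error: expected keys x, y, z, wx, wy, wz, hand
```

```bash
python3 -c "
from h import *
A=Ro.from_euler('xyz',[np.pi,0,.3508]); c=np.array([.18,-.493,.227])+A.apply([.3,-.292,0]); psi=.3508+np.radians(52)
print(c,psi); s=st()
print(delta(c,[np.pi,0,psi],[.4587,.0872,.22],[np.pi,0,1.682]))"
```

```text
[ 0.36138386 -0.1156886   0.227     ] 1.2583712110370513
t0.10 pos [ 0.1803 -0.4927  0.2262] rot [-3.1403e+00 -1.0000e-04  3.5080e-01] F [-0.46 -0.02 -1.06] M [-0.008 -0.016  0.001] op 0.0919 q [-1.37  0.34  1.52 -0.    1.28 -0.15]
(array([0.223 , 0.0302, 0.007 ]), array([  0.  ,   0.  , -24.27]))
```

All keys are required.

Request:
move_arm(deltas=[{"x":0.02,"y":-0.02,"z":0,"wx":0,"wy":0,"wz":-3.5,"hand":0.26},{"x":0.06,"y":-0.058,"z":0,"wx":0,"wy":0,"wz":-10,"hand":0.26},{"x":0.1,"y":-0.097,"z":0,"wx":0,"wy":0,"wz":-17,"hand":0.26},{"x":0.14,"y":-0.136,"z":0,"wx":0,"wy":0,"wz":-24,"hand":0.26},{"x":0.18,"y":-0.175,"z":0,"wx":0,"wy":0,"wz":-31,"hand":0.26},{"x":0.22,"y":-0.214,"z":0,"wx":0,"wy":0,"wz":-38,"hand":0.26},{"x":0.26,"y":-0.253,"z":0,"wx":0,"wy":0,"wz":-45,"hand":0.26},{"x":0.3,"y":-0.292,"z":0,"wx":0,"wy":0,"wz":-52,"hand":0.26}])

```text
time: 1.1
tool_pos: [0.3622, -0.114, 0.2267]
tool_rot: [3.141, 0.0, 1.262]
contact_force: [0.8, -0.2, 0.7]
opening: 0.0243
```

Request:
move_arm(deltas=[{"x":0.05,"y":0.007,"z":0.001,"wx":0,"wy":0,"wz":-6,"hand":0.26},{"x":0.1,"y":0.013,"z":0.003,"wx":0,"wy":0,"wz":-12,"hand":0.26},{"x":0.15,"y":0.02,"z":0.005,"wx":0,"wy":0,"wz":-18,"hand":0.26},{"x":0.19,"y":0.026,"z":0.006,"wx":0,"wy":0,"wz":-22,"hand":0.26},{"x":0.223,"y":0.0302,"z":0.007,"wx":0,"wy":0,"wz":-24.3,"hand":0.26},{"x":0.223,"y":0.0302,"z":0.007,"wx":0,"wy":0,"wz":-24.3,"hand":0.26},{"x":0.223,"y":0.0302,"z":0.007,"wx":0,"wy":0,"wz":-24.3,"hand":0.26}])

```text
time: 1.98
tool_pos: [0.4586, 0.0868, 0.2194]
tool_rot: [-3.14, 0.0, 1.682]
contact_force: [-0.6, 0.3, -0.8]
opening: 0.0241
```

```bash
python3 -c "
from h import *
s=st(); p=viewer.camera_params('wrist'); im=viewer.read_camera('wrist'); np.save('pics/w1.npy',im); cv2.imwrite('pics/w1.png',im[:,:,::-1])
import pickle; pickle.dump(p,open('pics/w1.pkl','wb')); print(-p['R'].T@p['t'],p['R'])
for X in ([.4587,.0872,.114],s['tool_pos'],[.6634,.1102,.114]): print(proj('wrist',X,p))
"
```

```text
t1.98 pos [0.4586 0.0868 0.2194] rot [-3.1404e+00  4.0000e-04  1.6823e+00] F [-0.57  0.29 -0.77] M [-0.025 -0.054 -0.012] op 0.0241 q [ 0.02  0.24  1.69 -0.    1.21 -0.09]
[0.45037012 0.16156981 0.37641049] [[ 9.93729437e-01  1.11809722e-01 -6.25866674e-04]
 [ 1.07500311e-01 -9.53859471e-01  2.80349411e-01]
 [ 3.07488008e-02 -2.78658743e-01 -9.59897815e-01]]
[252.56266748 187.45972701]
[252.2781715  232.72572047]
[453.17064353 187.52382431]
```

View pics/w1.png

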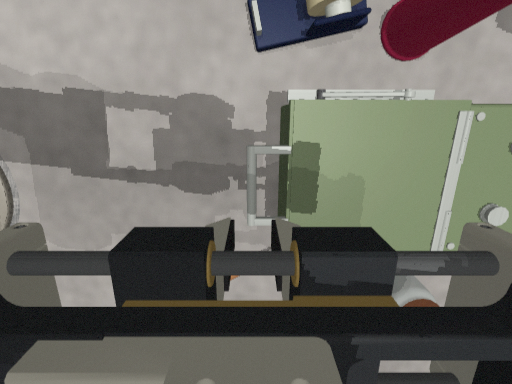

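The wrist view shows the handle bar vertical at u≈252, v 147–225, with its middle at (252,186) against a predicted (252.6,187.5). The strip at u≈451 also agrees with the hinge prediction, so I'm descending to pinch.

Request:
move_arm(deltas=[{"x":0,"y":0,"z":0.03,"wx":0,"wy":0,"wz":0,"hand":0.26},{"x":0,"y":0,"z":0.065,"wx":0,"wy":0,"wz":0,"hand":0.26},{"x":0,"y":0,"z":0.095,"wx":0,"wy":0,"wz":0,"hand":0.26},{"x":0,"y":0,"z":0.115,"wx":0,"wy":0,"wz":0,"hand":0.26},{"x":0,"y":0,"z":0.124,"wx":0,"wy":0,"wz":0,"hand":0.26},{"x":0,"y":0,"z":0.124,"wx":0,"wy":0,"wz":0,"hand":0.0},{"x":0,"y":0,"z":0.124,"wx":0,"wy":0,"wz":0,"hand":0.0},{"x":0,"y":0,"z":0.124,"wx":0,"wy":0,"wz":0,"hand":0.0}], grip_force=15)

```text
time: 3.02
tool_pos: [0.4571, 0.0866, 0.0961]
tool_rot: [-3.138, 0.001, 1.683]
contact_force: [-6.1, -3.8, 2.3]
opening: 0.0095
```

```bash
python3 -c "
from h import *
s=st()
for th in np.arange(.12,1.56,.12).tolist()+[1.39,1.46,1.49,1.51]:
    print('%.2f'%th,'y %.4f z %.4f'%(.206*(1-np.cos(th)),-.206*np.sin(th)))
"
```

```text
t3.02 pos [0.4571 0.0866 0.0961] rot [-3.1376e+00  7.0000e-04  1.6828e+00] F [-6.07 -3.85  2.27] M [-0.56   1.012 -0.018] op 0.0095 q [ 0.02  0.4   1.86 -0.    0.89 -0.09]
0.12 y 0.0015 z -0.0247
0.24 y 0.0059 z -0.0490
0.36 y 0.0132 z -0.0726
0.48 y 0.0233 z -0.0951
0.60 y 0.0360 z -0.1163
0.72 y 0.0511 z -0.1358
0.84 y 0.0685 z -0.1534
0.96 y 0.0879 z -0.1688
1.08 y 0.1089 z -0.1817
1.20 y 0.1314 z -0.1920
1.32 y 0.1549 z -0.1996
1.44 y 0.1791 z -0.2042
1.39 y 0.1690 z -0.2026
1.46 y 0.1832 z -0.2047
1.49 y 0.1894 z -0.2053
1.51 y 0.1935 z -0.2056
```

Gripped, opening 9.5 mm. The bar sits about 1.5–2 mm nearer than commanded, so I'll recentre and lift along the arc.

Request:
move_arm(deltas=[{"x":0,"y":-0.002,"z":-0.002,"wx":0,"wy":0,"wz":0,"hand":0},{"x":0,"y":-0.0015,"z":-0.012,"wx":0,"wy":0,"wz":0,"hand":0},{"x":0,"y":-0.0005,"z":-0.0247,"wx":0,"wy":0,"wz":0,"hand":0},{"x":0,"y":0.004,"z":-0.049,"wx":0,"wy":0,"wz":0,"hand":0},{"x":0,"y":0.0112,"z":-0.0726,"wx":0,"wy":0,"wz":0,"hand":0},{"x":0,"y":0.0213,"z":-0.0951,"wx":0,"wy":0,"wz":0,"hand":0},{"x":0,"y":0.034,"z":-0.1163,"wx":0,"wy":0,"wz":0,"hand":0},{"x":0,"y":0.0491,"z":-0.1358,"wx":0,"wy":0,"wz":0,"hand":0}])

```text
time: 4.03
tool_pos: [0.5067, 0.0922, 0.2336]
tool_rot: [-3.139, 0.001, 1.683]
contact_force: [-4.3, -4.0, 1.8]
opening: 0.0092
```

```bash
python3 -c "
from h import *
s=st()"
```

```text
t4.03 pos [0.5067 0.0922 0.2336] rot [-3.1393e+00  1.1000e-03  1.6826e+00] F [-4.3  -3.98  1.81] M [-0.834  0.606  0.018] op 0.0092 q [ 0.03  0.32  1.54 -0.    1.29 -0.08]
```

Request:
move_arm(deltas=[{"x":0,"y":0.0174,"z":-0.0176,"wx":0,"wy":0,"wz":0,"hand":0},{"x":0,"y":0.0368,"z":-0.033,"wx":0,"wy":0,"wz":0,"hand":0},{"x":0,"y":0.0578,"z":-0.0459,"wx":0,"wy":0,"wz":0,"hand":0},{"x":0,"y":0.0803,"z":-0.0562,"wx":0,"wy":0,"wz":0,"hand":0},{"x":0,"y":0.1038,"z":-0.0638,"wx":0,"wy":0,"wz":0,"hand":0},{"x":0,"y":0.124,"z":-0.068,"wx":0,"wy":0,"wz":0,"hand":0},{"x":0,"y":0.1321,"z":-0.0689,"wx":0,"wy":0,"wz":0,"hand":0},{"x":0,"y":0.1321,"z":-0.0689,"wx":0,"wy":0,"wz":0,"hand":0}])

```text
time: 5.03
tool_pos: [0.64, 0.1072, 0.3026]
tool_rot: [3.138, 0.001, 1.682]
contact_force: [0.3, -2.9, 4.0]
opening: 0.0093
```

```bash
python3 -c "
from h import *
s=st()"
```

```text
t5.03 pos [0.64   0.1072 0.3026] rot [3.1378e+00 7.0000e-04 1.6823e+00] F [ 0.25 -2.92  4.04] M [-0.541 -0.001 -0.044] op 0.0093 q [ 0.05  0.54  1.   -0.    1.6  -0.06]
```

Request:
move_arm(deltas=[{"x":0,"y":0.007,"z":-0.0006,"wx":0,"wy":0,"wz":0,"hand":0},{"x":0,"y":0.012,"z":-0.0009,"wx":0,"wy":0,"wz":0,"hand":0},{"x":0,"y":0.013,"z":-0.0009,"wx":0,"wy":0,"wz":0,"hand":0},{"x":0,"y":0.013,"z":-0.0009,"wx":0,"wy":0,"wz":0,"hand":0},{"x":0,"y":0.013,"z":-0.0009,"wx":0,"wy":0,"wz":0,"hand":0}])

```text
time: 5.65
tool_pos: [0.6528, 0.1086, 0.3033]
tool_rot: [3.138, 0.001, 1.682]
contact_force: [0.0, -3.3, 5.9]
opening: 0.0092
```

```bash
python3 -c "
from h import *
s=st(); im=viewer.read_camera('scene'); c=im[100:260,220:370]; cv2.imwrite('pics/s2.png',cv2.resize(c[:,:,::-1],None,fx=3.7,fy=3.7,interpolation=cv2.INTER_CUBIC))"
```

```text
t5.65 pos [0.6528 0.1086 0.3033] rot [3.1381e+00 7.0000e-04 1.6822e+00] F [ 0.01 -3.27  5.89] M [-0.611 -0.012 -0.027] op 0.0092 q [ 0.05  0.57  0.95 -0.    1.62 -0.06]
```

View pics/s2.png

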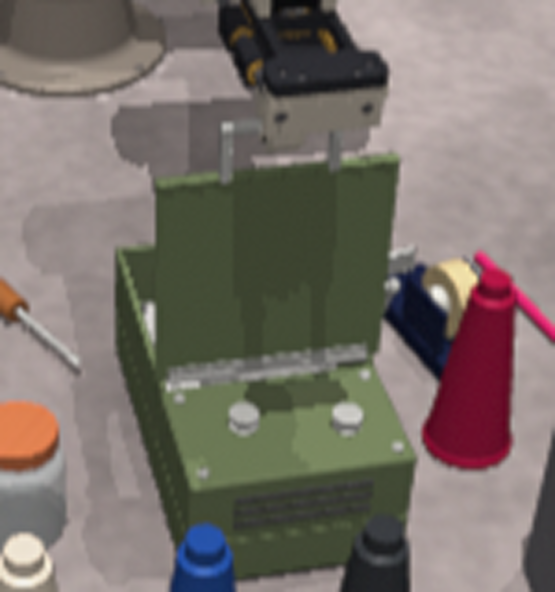

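The cover is nearly upright (about 1.53 rad) in the gripper. Now I'm letting it down slowly toward 1.39.

Request:
move_arm(deltas=[{"x":0,"y":-0.004,"z":0.0001,"wx":0,"wy":0,"wz":0,"hand":0},{"x":0,"y":-0.01,"z":0.0005,"wx":0,"wy":0,"wz":0,"hand":0},{"x":0,"y":-0.016,"z":0.0012,"wx":0,"wy":0,"wz":0,"hand":0},{"x":0,"y":-0.021,"z":0.002,"wx":0,"wy":0,"wz":0,"hand":0},{"x":0,"y":-0.025,"z":0.0027,"wx":0,"wy":0,"wz":0,"hand":0},{"x":0,"y":-0.027,"z":0.003,"wx":0,"wy":0,"wz":0,"hand":0},{"x":0,"y":-0.028,"z":0.0032,"wx":0,"wy":0,"wz":0,"hand":0},{"x":0,"y":-0.029,"z":0.0034,"wx":0,"wy":0,"wz":0,"hand":0}])

```text
time: 6.7
tool_pos: [0.6243, 0.1055, 0.2996]
tool_rot: [3.137, 0.001, 1.682]
contact_force: [0.9, -3.1, 7.5]
opening: 0.0097
```

```bash
python3 -c "
from h import *
s=st(); print((s['tool_pos'][0]-.4571)/.9938)"
```

```text
t6.70 pos [0.6243 0.1055 0.2996] rot [3.1375e+00 5.0000e-04 1.6824e+00] F [ 0.91 -3.11  7.5 ] M [-0.518 -0.385  0.03 ] op 0.0097 q [ 0.05  0.51  1.06 -0.    1.57 -0.06]
0.16819279949726806
```

Request:
move_arm(deltas=[{"x":0,"y":-0.0015,"z":0.0003,"wx":0,"wy":0,"wz":0,"hand":0},{"x":0,"y":-0.003,"z":0.0005,"wx":0,"wy":0,"wz":0,"hand":0},{"x":0,"y":-0.003,"z":0.0005,"wx":0,"wy":0,"wz":0,"hand":0}])

```text
time: 7.08
tool_pos: [0.6218, 0.1052, 0.2991]
tool_rot: [3.136, 0.001, 1.682]
contact_force: [3.9, -2.9, 6.3]
opening: 0.0095
```

```bash
python3 -c "
from h import *
s=st(); print((s['tool_pos'][0]-.4571)/.9938)"
```

```text
t7.08 pos [0.6218 0.1052 0.2991] rot [3.1362e+00 6.0000e-04 1.6823e+00] F [ 3.87 -2.91  6.25] M [-0.423 -0.795  0.047] op 0.0095 q [ 0.05  0.51  1.07 -0.    1.56 -0.07]
0.16571505518387386
```

Force rises as it pushes against the stay, so it looks seated. I'm relaxing 2 mm and opening slightly. The front finger still guards the bar.

Request:
move_arm(deltas=[{"x":0,"y":0.0025,"z":0,"wx":0,"wy":0,"wz":0,"hand":0},{"x":0,"y":0.0025,"z":0,"wx":0,"wy":0,"wz":0,"hand":0.2},{"x":0,"y":0.0025,"z":0,"wx":0,"wy":0,"wz":0,"hand":0.3},{"x":0,"y":-0.003,"z":0,"wx":0,"wy":0,"wz":0,"hand":0.3}])

```text
time: 7.58
tool_pos: [0.617, 0.1053, 0.2967]
tool_rot: [-3.14, -0.0, 1.683]
contact_force: [-0.7, -0.2, 0.2]
opening: 0.027
```

```bash
python3 -c "
from h import *
s=st(); p=viewer.camera_params('wrist'); im=viewer.read_camera('wrist'); cv2.imwrite('pics/w2.png',im[:,:,::-1])
t=viewer.read_camera('top'); c=t[100:270,150:290]; cv2.imwrite('pics/t2.png',cv2.resize(c[:,:,::-1],None,fx=3.5,fy=3.5,interpolation=cv2.INTER_CUBIC))
h=np.array([.4575,.0872,.114]);H=h+.206*XH
for th in (1.35,1.39,1.43): print(th,proj('wrist',H-.206*np.cos(th)*XH+[0,0,.206*np.sin(th)],p))
"
```

```text
t7.58 pos [0.617  0.1053 0.2967] rot [-3.1402e+00 -4.0000e-04  1.6828e+00] F [-0.69 -0.24  0.16] M [-0.007 -0.182  0.015] op 0.0270 q [ 0.05  0.5   1.09  0.    1.56 -0.07]
1.35 [252.86755378 246.90543966]
1.39 [266.9158337  248.32105357]
1.43 [281.30354209 249.48284741]
```

View pics/w2.png

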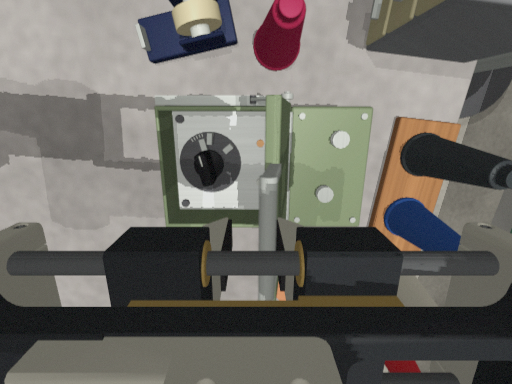

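The wrist view shows the bar standing at u≈267, exactly the 1.39 prediction, clear of both fingers and with no contact force. The cover stands on the stay. The knob is at about (210,163). I'm retracting up, then moving forward over the knob.

Request:
move_arm(deltas=[{"x":0,"y":0.004,"z":0,"wx":0,"wy":0,"wz":0,"hand":0.36},{"x":0,"y":0.004,"z":-0.03,"wx":0,"wy":0,"wz":0,"hand":0.36},{"x":0,"y":0.003,"z":-0.055,"wx":0,"wy":0,"wz":0,"hand":0.36},{"x":0,"y":-0.03,"z":-0.06,"wx":0,"wy":0,"wz":0,"hand":0.5},{"x":0,"y":-0.07,"z":-0.05,"wx":0,"wy":0,"wz":0,"hand":0.5},{"x":0,"y":-0.095,"z":-0.01,"wx":0,"wy":0,"wz":0,"hand":0.5},{"x":0,"y":-0.1,"z":0.015,"wx":0,"wy":0,"wz":0,"hand":0.5},{"x":0,"y":-0.1,"z":0.015,"wx":0,"wy":0,"wz":0,"hand":0.5}])

```text
time: 8.68
tool_pos: [0.517, 0.0938, 0.2813]
tool_rot: [-3.138, -0.0, 1.682]
contact_force: [0.7, -0.4, 1.2]
opening: 0.0459
```

```bash
python3 -c "
from h import *
import pickle
s=st(); p=viewer.camera_params('wrist'); im=viewer.read_camera('wrist'); np.save('pics/w3.npy',im); pickle.dump(p,open('pics/w3.pkl','wb'))
k=np.array([.4575,.0872,0])+.096*XH
u=proj('wrist',k+[0,0,.07],p); print(k,u, proj('wrist',k+[0,0,.11],p)); u=u.astype(int); x0,y0=max(u[0]-75,0),max(u[1]-75,0); print('crop',x0,y0)
c=im[y0:y0+150,x0:x0+150]; cv2.imwrite('pics/w3.png',cv2.resize(c[:,:,::-1],None,fx=4,fy=4,interpolation=cv2.INTER_CUBIC))
"
```

```text
t8.68 pos [0.517  0.0938 0.2813] rot [-3.1384e+00 -2.0000e-04  1.6824e+00] F [ 0.68 -0.38  1.24] M [ 0.018 -0.105  0.004] op 0.0459 q [ 0.03  0.31  1.42 -0.    1.42 -0.08]
[0.55290387 0.09788183 0.        ] [278.38649917 167.19463747] [281.26495144 173.52970235]
crop 203 92
```

View pics/w3.png

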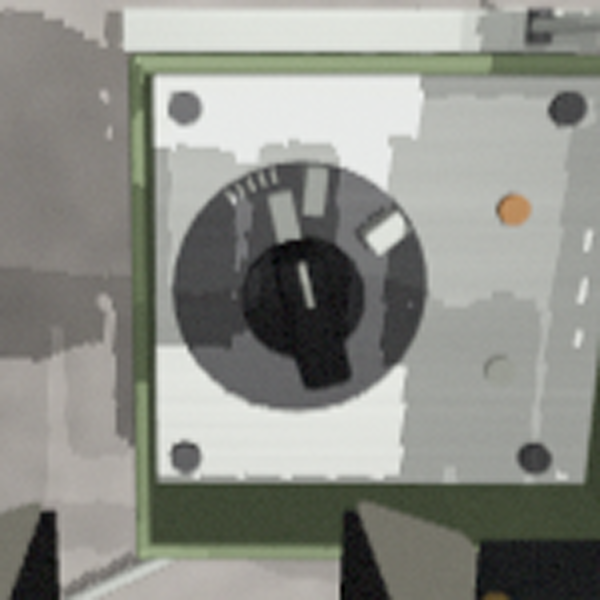

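The crop (scale 4, origin 203,92) shows:
- skirt centre at about (303,298), close to the prediction (301.6,300.8)
- white line from (303,263) to (311,305)
- lug from (290,238) to (280,193)
- stop at (316,190)
- end post at (385,232)

Gripping across the bar puts the jaw axis nearly along box x, so the 190 mm body would foul the standing cover. I'll work out a small lean to avoid that.

```bash
cat >> h.py <<'E'
K0=np.array([.5529,.0979,0])
def box(p): p=np.asarray(p)-K0; return np.array([p@XH,p@YH])
def tool(a,lean,leandir,zc,ztcp):   # jaw axis box angle a, lean toward leandir (box deg), centre line passes knob axis at zc
    d=lambda t: np.cos(np.radians(t))*XH+np.sin(np.radians(t))*YH
    up=np.cos(np.radians(lean))*np.array([0,0,1.])+np.sin(np.radians(lean))*d(leandir)
    y=d(a)-(d(a)@up)*up; y/=np.linalg.norm(y); z=-up; x=np.cross(y,z)
    R=Ro.from_matrix(np.c_[x,y,z]); s=(zc-ztcp)/up[2]
    return K0+[0,0,zc]-up*s, R
def clear(a,lean,ld,zc,zt,th=1.39):
    p,R=tool(a,lean,ld,zc,zt); m=1
    for h in np.linspace(.066,.3,20):
        for sx in (-1,1):
            for sy in (-1,1):
                q=p+R.apply([sx*.0375,sy*.095,-h]); b=box(q); z=q[2]
                if z<.33: m=min(m,.110-(z-.114)/np.tan(th)-b[0]-.002)
    q=[p+R.apply([sx*.0375,sy*.095,-.066]) for sx in(-1,1) for sy in (-1,1)]
    return round(m,4),round(min(v[2] for v in q),4),round(min((p+R.apply([sx*.0095,sy*.027,0]))[2] for sx in(-1,1) for sy in (-1,1)),4)
E
python3 - <<'E'
from h import *
import pickle
p=pickle.load(open('pics/w3.pkl','rb'))
f=lambda u,v,z: box(ray('wrist',(203+(u+.5)/4-.5,92+(v+.5)/4-.5),z,p))*1000
c=f(303.5,297.5,.07)
for n,u,v,z in (('skirt',303.5,297.5,.07),('line a',303,263,.11),('line b',311,305,.11),('bar back end mid',322,385,.09),('lug tip',280,193,.066),('lug mid',285,216,.066),('stop',316,190,.0715),('post',387,229,.0715)):
    b=f(u,v,z); d=b-c; print(n,b.round(1),'r',np.hypot(*d).round(1),'ang',np.degrees(np.arctan2(d[1],d[0])).round(1), 'ang0',np.degrees(np.arctan2(b[1],b[0])).round(1))
for lean in (0,6,8,10,12):
    print(lean,[clear(a,lean,a+180+5,.095,.08) for a in (12,0,-15,-33)])
E
```

```text
skirt [0.1 1.7] r 0.0 ang 0.0 ang0 86.2
line a [-4.2 20.6] r 19.4 ang 103.0 ang0 101.6
line b [-1.3  7.3] r 5.8 ang 104.7 ang0 100.5
bar back end mid [  5.3 -24.6] r 26.8 ang -78.8 ang0 -77.8
lug tip [-8.7 37.6] r 37.0 ang 103.7 ang0 103.0
lug mid [-6.8 29.7] r 28.9 ang 103.8 ang0 102.8
stop [ 3.2 39.2] r 37.6 ang 85.3 ang0 85.4
post [28. 26.] r 37.0 ang 41.0 ang0 42.8
0 [(np.float64(-0.0301), np.float64(0.146), np.float64(0.08)), (np.float64(-0.0244), np.float64(0.146), np.float64(0.08)), (np.float64(-0.0308), np.float64(0.146), np.float64(0.08)), (np.float64(-0.0295), np.float64(0.146), np.float64(0.08))]
6 [(np.float64(-0.0088), np.float64(0.1354), np.float64(0.0771)), (np.float64(-0.0022), np.float64(0.1354), np.float64(0.0771)), (np.float64(-0.009), np.float64(0.1354), np.float64(0.0771)), (np.float64(-0.01), np.float64(0.1354), np.float64(0.0771))]
8 [(np.float64(-0.0014), np.float64(0.1317), np.float64(0.0761)), (np.float64(0.0054), np.float64(0.1317), np.float64(0.0761)), (np.float64(-0.0014), np.float64(0.1317), np.float64(0.0761)), (np.float64(-0.0032), np.float64(0.1317), np.float64(0.0761))]
10 [(np.float64(0.0063), np.float64(0.128), np.float64(0.0752)), (np.float64(0.0133), np.float64(0.128), np.float64(0.0752)), (np.float64(0.0064), np.float64(0.128), np.float64(0.0752)), (np.float64(0.004), np.float64(0.128), np.float64(0.0752))]
12 [(np.float64(0.0102), np.float64(0.1242), np.float64(0.0742)), (np.float64(0.0162), np.float64(0.1242), np.float64(0.0742)), (np.float64(0.0097), np.float64(0.1242), np.float64(0.0742)), (np.float64(0.0098), np.float64(0.1242), np.float64(0.0742))]
```

```bash
cat >> h.py <<'E'
K0=K0+.0008*YH
def rel(p0,R0,p,R): return R0.inv().apply(p-p0).round(4),np.degrees((R0.inv()*R).as_rotvec()).round(2)
E
python3 - <<'E'
from h import *
pf,Rf=tool(13,10,198,.0975,.085)
c=np.array([.517,.0938,.2818]);Rc=Ro.from_euler('xyz',[np.pi,0,1.6825])
print(pf,Rf.as_euler('xyz'),clear(13,10,198,.0975,.085),clear(-28,10,157,.0975,.085))
p1=pf-.03*XH+[0,0,.06]
print('A',rel(c,Rc,p1,Rf))
for o,z in ((-.02,.05),(-.008,.035),(-.004,.02),(0,.008),(0,0)): print('B',o,z,rel(p1,Rf,pf+o*XH+[0,0,z],Rf)[0])
E
```

```text
[0.55481839 0.09960515 0.085     ] [ 2.96773067 -0.0153667   1.90918913] (np.float64(0.0053), np.float64(0.133), np.float64(0.0802)) (np.float64(0.0035), np.float64(0.133), np.float64(0.0802))
A (array([0.0016, 0.0082, 0.1368]), array([ -9.82,   2.  , -12.88]))
B -0.02 0.05 [-0.0024  0.0079  0.0115]
B -0.008 0.035 [-0.0053  0.0168  0.0283]
B -0.004 0.02 [-0.0065  0.018   0.0437]
B 0 0.008 [-0.0075  0.0198  0.0562]
B 0 0 [-0.0077  0.0184  0.064 ]
```

Request:
move_arm(deltas=[{"x":0.0003,"y":0.0015,"z":0.02,"wx":-2,"wy":0.4,"wz":-2.5,"hand":0.39},{"x":0.0006,"y":0.003,"z":0.05,"wx":-4,"wy":0.8,"wz":-5.2,"hand":0.39},{"x":0.001,"y":0.005,"z":0.085,"wx":-6.5,"wy":1.3,"wz":-8.5,"hand":0.39},{"x":0.0013,"y":0.007,"z":0.115,"wx":-8.5,"wy":1.7,"wz":-11,"hand":0.39},{"x":0.0016,"y":0.0082,"z":0.132,"wx":-9.8,"wy":2,"wz":-12.9,"hand":0.39},{"x":0.0016,"y":0.0082,"z":0.1368,"wx":-9.8,"wy":2,"wz":-12.9,"hand":0.39},{"x":0.0016,"y":0.0082,"z":0.1368,"wx":-9.8,"wy":2,"wz":-12.9,"hand":0.39}])

```text
time: 9.6
tool_pos: [0.5272, 0.0963, 0.1466]
tool_rot: [2.967, -0.015, 1.909]
contact_force: [-0.4, 0.5, -1.3]
opening: 0.0359
```

```bash
python3 - <<'E'
from h import *
s=st(); im=viewer.read_camera('wrist'); p=viewer.camera_params('wrist')
np.save('pics/w4.npy',im)
print(proj('wrist',K0+[0,0,.11],p),proj('wrist',K0+[0,0,.07],p))
c=im[60:260,130:390]; cv2.imwrite('pics/w4.png',cv2.resize(c[:,:,::-1],None,fx=3,fy=3,interpolation=cv2.INTER_CUBIC))
E
```

```text
t9.60 pos [0.5272 0.0963 0.1466] rot [ 2.9667 -0.0147  1.9089] F [-0.41  0.51 -1.26] M [-0.051 -0.051  0.013] op 0.0359 q [-0.01  0.36  1.76  0.1   0.86 -0.4 ]
[275.29977648 218.38580342] [264.42535035 202.85797878]
```

View pics/w4.png

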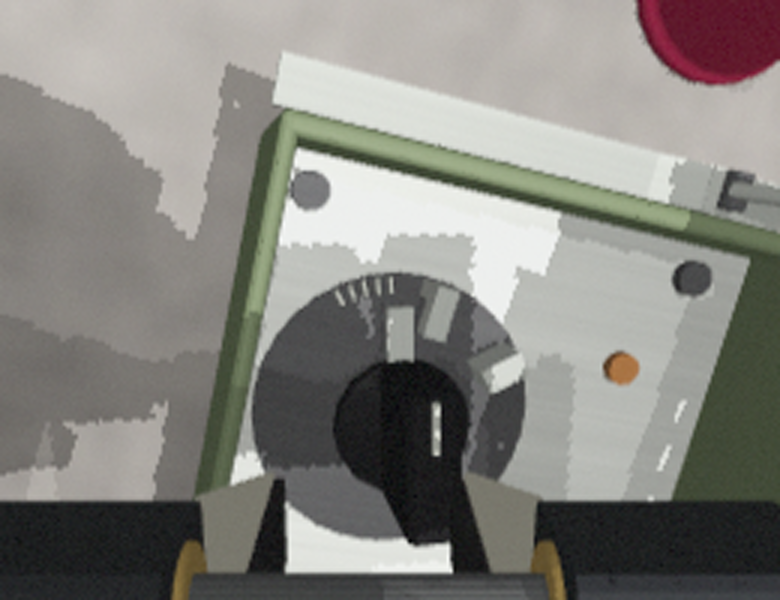

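The image x axis is the jaw direction. The white line (u≈436, v 403–455) and the lug (u≈400) are both vertical, so the yaw matches. The predicted knob axis at u=436 lies on the line. Descending.

Request:
move_arm(deltas=[{"x":-0.0024,"y":0.0079,"z":0.0115,"wx":0,"wy":0,"wz":0,"hand":0.39},{"x":-0.0053,"y":0.0168,"z":0.0283,"wx":0,"wy":0,"wz":0,"hand":0.39},{"x":-0.0065,"y":0.018,"z":0.0437,"wx":0,"wy":0,"wz":0,"hand":0.39},{"x":-0.0075,"y":0.0198,"z":0.0562,"wx":0,"wy":0,"wz":0,"hand":0.39},{"x":-0.0077,"y":0.0184,"z":0.063,"wx":0,"wy":0,"wz":0,"hand":0.39},{"x":-0.0077,"y":0.0184,"z":0.063,"wx":0,"wy":0,"wz":0,"hand":0.39},{"x":-0.0077,"y":0.0184,"z":0.063,"wx":0,"wy":0,"wz":0,"hand":0.39}])

```text
time: 10.52
tool_pos: [0.5557, 0.0995, 0.0871]
tool_rot: [2.967, -0.015, 1.909]
contact_force: [0.1, 0.7, -0.4]
opening: 0.036
```

```bash
python3 -c "
from h import *
s=st(); p=viewer.camera_params('wrist'); im=viewer.read_camera('wrist'); t=viewer.read_camera('scene')
a=im[60:360,100:400,::-1]; b=cv2.resize(t[100:250,220:370,::-1],(300,300))
cv2.imwrite('pics/w5.png',np.hstack([a,b]))"
```

```text
t10.53 pos [0.5557 0.0995 0.0871] rot [ 2.9673 -0.015   1.9094] F [ 0.06  0.71 -0.36] M [-0.062 -0.067 -0.006] op 0.0360 q [ 0.    0.48  1.75  0.11  0.75 -0.41]
```

View pics/w5.png

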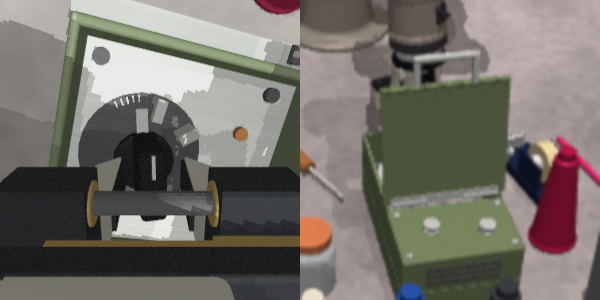

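The bar is centred between the fingers and the cover still stands clear of the gripper. Closing.

Request:
move_arm(deltas=[{"x":0,"y":0,"z":0,"wx":0,"wy":0,"wz":0,"hand":0.1},{"x":0,"y":0,"z":0,"wx":0,"wy":0,"wz":0,"hand":0.1},{"x":0,"y":0,"z":0,"wx":0,"wy":0,"wz":0,"hand":0.1}], grip_force=20)

```text
time: 11.0
tool_pos: [0.5544, 0.0992, 0.0864]
tool_rot: [2.971, -0.015, 1.91]
contact_force: [-4.9, -2.6, 3.5]
opening: 0.0192
```

```bash
python3 -c "
from h import *
s=st()"
```

```text
t11.00 pos [0.5544 0.0992 0.0864] rot [ 2.9706 -0.0155  1.9099] F [-4.9  -2.6   3.51] M [-0.53   0.969  0.019] op 0.0192 q [ 0.    0.48  1.75  0.1   0.75 -0.41]
```

Request:
move_arm(deltas=[{"x":0,"y":-0.0012,"z":0.001,"wx":0,"wy":0,"wz":0,"hand":0.1},{"x":0,"y":-0.0013,"z":0.002,"wx":0,"wy":0,"wz":0,"hand":0.1},{"x":0,"y":-0.0013,"z":0.002,"wx":0,"wy":0,"wz":0,"hand":0.1}])

```text
time: 11.38
tool_pos: [0.5543, 0.0992, 0.0844]
tool_rot: [2.969, -0.015, 1.91]
contact_force: [-4.3, -2.5, 4.7]
opening: 0.0189
```

Request:
move_arm(deltas=[{"x":0,"y":-0.0002,"z":0.001,"wx":0,"wy":0,"wz":0,"hand":0.1},{"x":0,"y":-0.0002,"z":0.001,"wx":0,"wy":0,"wz":0,"hand":0.1}])

```text
time: 11.62
tool_pos: [0.5543, 0.0992, 0.0833]
tool_rot: [2.969, -0.015, 1.91]
contact_force: [-4.9, -2.8, 6.0]
opening: 0.0188
```

```bash
python3 -c "
from h import *
s=st()"
```

```text
t11.62 pos [0.5543 0.0992 0.0833] rot [ 2.9687 -0.0153  1.9096] F [-4.87 -2.78  5.98] M [-0.416  0.828  0.062] op 0.0188 q [ 0.    0.49  1.76  0.11  0.74 -0.41]
```

Request:
move_arm(deltas=[{"x":0,"y":-0.0002,"z":0.001,"wx":0,"wy":0,"wz":0,"hand":0.1},{"x":0,"y":-0.0002,"z":0.001,"wx":0,"wy":0,"wz":0,"hand":0.1}])

```text
time: 11.88
tool_pos: [0.5543, 0.0992, 0.0823]
tool_rot: [2.969, -0.015, 1.91]
contact_force: [-4.1, -2.1, 4.8]
opening: 0.0191
```

Request:
move_arm(deltas=[{"x":0,"y":-0.0002,"z":0.001,"wx":0,"wy":0,"wz":0,"hand":0.1},{"x":0,"y":-0.0002,"z":0.001,"wx":0,"wy":0,"wz":0,"hand":0.1}])

```text
time: 12.12
tool_pos: [0.5543, 0.0992, 0.0813]
tool_rot: [2.969, -0.015, 1.91]
contact_force: [-3.5, -2.7, 5.6]
opening: 0.0187
```

```bash
python3 -c "
from h import *
s=st(); p=viewer.camera_params('wrist'); im=viewer.read_camera('wrist'); cv2.imwrite('pics/w6.png',cv2.resize(im[130:310,190:330,::-1],None,fx=3,fy=3,interpolation=cv2.INTER_CUBIC))"
```

```text
t12.12 pos [0.5543 0.0992 0.0813] rot [ 2.9686 -0.0153  1.9097] F [-3.45 -2.72  5.6 ] M [-0.391  0.845  0.065] op 0.0187 q [ 0.    0.49  1.76  0.11  0.74 -0.41]
```

Request:
move_arm(deltas=[{"x":0,"y":-0.0001,"z":0.0005,"wx":0,"wy":0,"wz":0,"hand":0.1},{"x":0,"y":-0.0001,"z":0.0005,"wx":0,"wy":0,"wz":0,"hand":0.1}])

```text
time: 12.42
tool_pos: [0.5544, 0.0992, 0.0809]
tool_rot: [2.968, -0.015, 1.91]
contact_force: [-4.2, -1.9, 5.7]
opening: 0.0186
```

Request:
move_arm(deltas=[{"x":0,"y":-0.0001,"z":0.0005,"wx":0,"wy":0,"wz":0,"hand":0.1},{"x":0,"y":-0.0001,"z":0.0005,"wx":0,"wy":0,"wz":0,"hand":0.1}])

```text
time: 12.68
tool_pos: [0.5543, 0.0992, 0.0804]
tool_rot: [2.968, -0.015, 1.91]
contact_force: [-4.8, -2.7, 6.2]
opening: 0.019
```

Request:
move_arm(deltas=[{"x":0,"y":-0.0001,"z":0.0005,"wx":0,"wy":0,"wz":0,"hand":0.1},{"x":0,"y":-0.0001,"z":0.0005,"wx":0,"wy":0,"wz":0,"hand":0.1}])

```text
time: 12.92
tool_pos: [0.5544, 0.0992, 0.0801]
tool_rot: [2.968, -0.015, 1.91]
contact_force: [-6.0, -2.0, 7.5]
opening: 0.0188
```

Request:
move_arm(deltas=[{"x":0,"y":-0.0001,"z":0.0005,"wx":0,"wy":0,"wz":0,"hand":0.1},{"x":0,"y":-0.0001,"z":0.0005,"wx":0,"wy":0,"wz":0,"hand":0.1}])

```text
time: 13.18
tool_pos: [0.5544, 0.0992, 0.08]
tool_rot: [2.968, -0.015, 1.91]
contact_force: [-6.1, -2.5, 10.3]
opening: 0.0189
```

```bash
python3 - <<'E'
from h import *
F=[]
for i in range(5):
    im=viewer.read_camera('wrist'); F.append(monitor.observe()['contact_force'])
print(np.mean(F,0).round(2),np.std(F,0).round(2)); s=st()
cv2.imwrite('pics/w7.png',cv2.resize(im[130:310,190:330,::-1],None,fx=3,fy=3,interpolation=cv2.INTER_CUBIC))
# turn rows about knob axis
p=s['tool_pos'];R=Ro.from_euler('xyz',s['tool_rot'])
for a in (-5,-10,-15,-20,-25,-30,-35,-40,-41):
    Z=Ro.from_rotvec([0,0,np.radians(a)]); k=K0+[0,0,p[2]]
    print(a,*rel(p,R,k+Z.apply(p-k),Z*R))
E
```

```text
[-6.25 -2.74 10.66] [0.51 0.11 0.58]
t13.43 pos [0.5544 0.0992 0.0799] rot [ 2.9679 -0.015   1.9097] F [-5.81 -2.66 10.88] M [-0.42   1.033  0.005] op 0.0190 q [ 0.    0.49  1.76  0.11  0.73 -0.41]
-5 [-0.0001 -0.     -0.    ] [-0.08 -0.86  4.92]
-10 [-0.0003 -0.     -0.    ] [-0.15 -1.73  9.85]
-15 [-0.0004 -0.0001 -0.    ] [-0.23 -2.59 14.77]
-20 [-0.0006 -0.0001 -0.    ] [-0.3  -3.46 19.7 ]
-25 [-0.0007 -0.0002 -0.    ] [-0.38 -4.32 24.62]
-30 [-0.0008 -0.0003 -0.0001] [-0.45 -5.19 29.55]
-35 [-0.001  -0.0004 -0.0001] [-0.53 -6.05 34.47]
-40 [-0.0011 -0.0004 -0.0001] [-0.6  -6.91 39.39]
-41 [-0.0011 -0.0005 -0.0001] [-0.62 -7.09 40.38]
```

It has bottomed at about 10.7 N total, with roughly 4 N on the washer. Now I'm turning clockwise about the knob axis in stages, watching the torque.

Request:
move_arm(deltas=[{"x":0,"y":0,"z":0,"wx":0,"wy":-0.4,"wz":2.5,"hand":0.1},{"x":-0.0001,"y":0,"z":0,"wx":-0.1,"wy":-0.9,"wz":4.9,"hand":0.1},{"x":-0.0002,"y":0,"z":0,"wx":-0.1,"wy":-1.3,"wz":7.4,"hand":0.1},{"x":-0.0003,"y":0,"z":0,"wx":-0.15,"wy":-1.7,"wz":9.8,"hand":0.1},{"x":-0.0003,"y":0,"z":0,"wx":-0.15,"wy":-1.7,"wz":9.8,"hand":0.1}])

```text
time: 14.05
tool_pos: [0.5544, 0.0989, 0.08]
tool_rot: [2.968, -0.015, 1.736]
contact_force: [-6.7, -2.9, 11.0]
opening: 0.0189
```

```bash
python3 - <<'E'
from h import *
F=[]
for i in range(3):
    im=viewer.read_camera('wrist'); F.append(monitor.observe()['contact_force'])
print(np.mean(F,0).round(2)); s=st()
E
```

```text
[-6.34 -3.07 10.39]
t14.20 pos [0.5544 0.0989 0.08  ] rot [ 2.9681 -0.0153  1.7361] F [-6.14 -3.12 10.52] M [-0.486  1.138  0.013] op 0.0189 q [ 0.02  0.49  1.77  0.06  0.72 -0.19]
```

Request:
move_arm(deltas=[{"x":-0.0001,"y":0,"z":0,"wx":0,"wy":-0.6,"wz":3.3,"hand":0.1},{"x":-0.0002,"y":0,"z":0,"wx":-0.1,"wy":-1.15,"wz":6.6,"hand":0.1},{"x":-0.0003,"y":0,"z":0,"wx":-0.15,"wy":-1.7,"wz":9.85,"hand":0.1},{"x":-0.0003,"y":0,"z":0,"wx":-0.15,"wy":-1.7,"wz":9.85,"hand":0.1}])

```text
time: 14.7
tool_pos: [0.5544, 0.0987, 0.0799]
tool_rot: [2.968, -0.016, 1.561]
contact_force: [-7.1, -2.6, 11.0]
opening: 0.0189
```

```bash
python3 - <<'E'
from h import *
F=[]
for i in range(3):
    im=viewer.read_camera('wrist'); F.append(monitor.observe()['contact_force'])
print(np.mean(F,0).round(2)); s=st()
cv2.imwrite('pics/w8.png',cv2.resize(im[100:310,170:370,::-1],None,fx=2.8,fy=2.8,interpolation=cv2.INTER_CUBIC))
E
```

```text
[-6.9  -2.32 10.83]
t14.85 pos [0.5543 0.0986 0.0799] rot [ 2.9685 -0.0159  1.5615] F [-7.22 -2.12 10.98] M [-0.409  1.129 -0.013] op 0.0188 q [0.04 0.49 1.77 0.01 0.71 0.04]
```

View pics/w8.png

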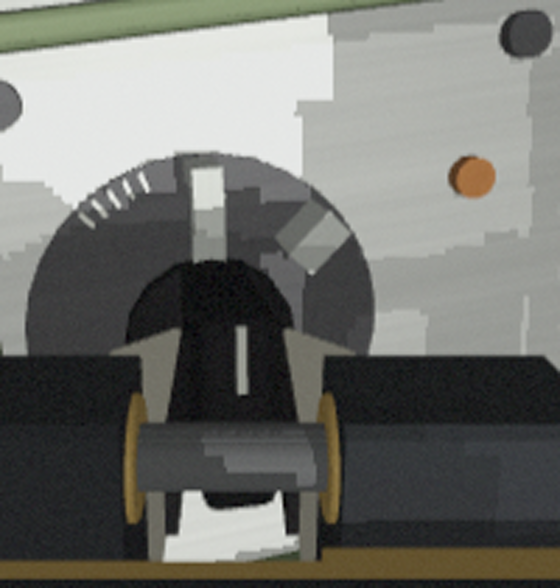

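The lug (x≈208) is now directly under the stop (x≈207), with the force steady and no torque. That corresponds to about 0.69 rad, so about 23° remains to reach 1.1.

Request:
move_arm(deltas=[{"x":-0.0001,"y":0,"z":0,"wx":0,"wy":-0.6,"wz":3.3,"hand":0.1},{"x":-0.0002,"y":0,"z":0,"wx":-0.1,"wy":-1.15,"wz":6.6,"hand":0.1},{"x":-0.0003,"y":0,"z":0,"wx":-0.15,"wy":-1.7,"wz":9.85,"hand":0.1},{"x":-0.0003,"y":0,"z":0,"wx":-0.2,"wy":-2.2,"wz":12.3,"hand":0.1},{"x":-0.0003,"y":0,"z":0,"wx":-0.2,"wy":-2.2,"wz":12.3,"hand":0.1}])

```text
time: 15.48
tool_pos: [0.5542, 0.0983, 0.0799]
tool_rot: [2.969, -0.015, 1.343]
contact_force: [-7.6, -2.9, 11.5]
opening: 0.0191
```

```bash
python3 - <<'E'
from h import *
F=[]
for i in range(3):
    im=viewer.read_camera('wrist'); F.append(monitor.observe()['contact_force'])
print(np.mean(F,0).round(2)); s=st()
E
```

```text
[-7.75 -2.47 11.68]
t15.62 pos [0.5542 0.0983 0.0799] rot [ 2.9687 -0.0149  1.3433] F [-6.71 -1.68 11.27] M [-0.425  1.284 -0.117] op 0.0188 q [ 0.06  0.49  1.76 -0.05  0.72  0.32]
```

Request:
move_arm(deltas=[{"x":0,"y":0,"z":-0.0001,"wx":0,"wy":-0.5,"wz":2.6,"hand":0.1},{"x":-0.0001,"y":0,"z":-0.0001,"wx":-0.1,"wy":-0.9,"wz":5.2,"hand":0.1},{"x":-0.0001,"y":0,"z":-0.0001,"wx":-0.1,"wy":-0.9,"wz":5.2,"hand":0.1}])

```text
time: 16.0
tool_pos: [0.5541, 0.0982, 0.08]
tool_rot: [2.968, -0.015, 1.251]
contact_force: [-7.6, -2.2, 11.4]
opening: 0.019
```

```bash
python3 - <<'E'
from h import *
F=[]
for i in range(3):
    im=viewer.read_camera('wrist'); o=monitor.observe(); F.append(np.r_[o['contact_force'],o['torque']])
print(np.mean(F,0).round(3)); s=st()
E
```

```text
[-7.399 -2.487 10.678 -0.431  1.239 -0.094]
t16.15 pos [0.5541 0.0982 0.0799] rot [ 2.9684 -0.015   1.2511] F [-6.43 -2.67 11.04] M [-0.404  1.237 -0.075] op 0.0191 q [ 0.07  0.5   1.75 -0.08  0.73  0.44]
```

Request:
move_arm(deltas=[{"x":0,"y":0,"z":0,"wx":0,"wy":-0.5,"wz":2.7,"hand":0.1},{"x":-0.0001,"y":0,"z":0,"wx":-0.1,"wy":-0.95,"wz":5.5,"hand":0.1},{"x":-0.0001,"y":0,"z":0,"wx":-0.1,"wy":-0.95,"wz":5.5,"hand":0.1}])

```text
time: 16.52
tool_pos: [0.554, 0.0981, 0.08]
tool_rot: [2.968, -0.015, 1.153]
contact_force: [-7.6, -2.5, 10.5]
opening: 0.0187
```

```bash
python3 - <<'E'
from h import *
F=[]
for i in range(3):
    im=viewer.read_camera('wrist'); o=monitor.observe(); F.append(np.r_[o['contact_force'],o['torque']])
print(np.mean(F,0).round(3)); s=st()
cv2.imwrite('pics/w9.png',cv2.resize(im[100:310,170:370,::-1],None,fx=2.8,fy=2.8,interpolation=cv2.INTER_CUBIC))
R=Ro.from_euler('xyz',s['tool_rot']); print('up',R.inv().apply([0,0,.001]))
E
```

```text
[-7.444 -2.734 10.7   -0.446  1.321 -0.131]
t16.68 pos [0.554  0.0981 0.08  ] rot [ 2.9682 -0.0151  1.1536] F [-7.35 -2.83 10.92] M [-0.406  1.342 -0.123] op 0.0189 q [ 0.08  0.5   1.75 -0.1   0.74  0.57]
up [ 1.51466635e-05  1.72465823e-04 -9.84899040e-04]
```

View pics/w9.png

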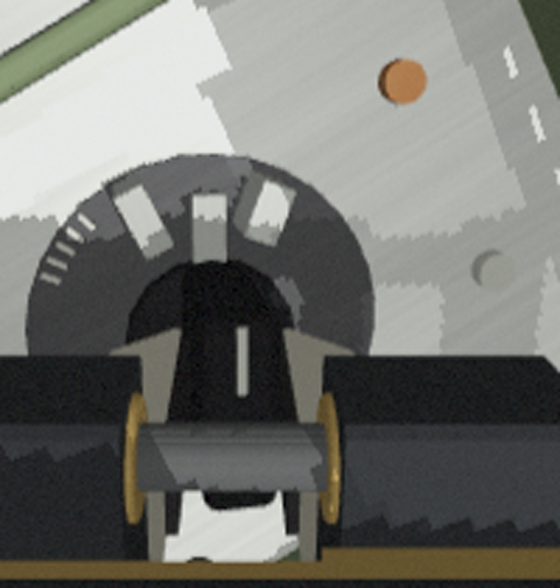

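The lug sits midway between the stop (≈140,220) and the end post (≈270,212), clear of both. Letting the knob rise.

Request:
move_arm(deltas=[{"x":0,"y":0.0001,"z":-0.001,"wx":0,"wy":0,"wz":0,"hand":0.1},{"x":0,"y":0.0003,"z":-0.002,"wx":0,"wy":0,"wz":0,"hand":0.1},{"x":0,"y":0.0005,"z":-0.003,"wx":0,"wy":0,"wz":0,"hand":0.1},{"x":0,"y":0.0007,"z":-0.004,"wx":0,"wy":0,"wz":0,"hand":0.1},{"x":0,"y":0.0009,"z":-0.005,"wx":0,"wy":0,"wz":0,"hand":0.1},{"x":0,"y":0.001,"z":-0.0058,"wx":0,"wy":0,"wz":0,"hand":0.1},{"x":0,"y":0.001,"z":-0.0058,"wx":0,"wy":0,"wz":0,"hand":0.1}])

```text
time: 17.55
tool_pos: [0.5539, 0.0981, 0.0851]
tool_rot: [2.969, -0.015, 1.154]
contact_force: [-5.9, -1.4, 5.2]
opening: 0.019
```

```bash
python3 - <<'E'
from h import *
st()
E
```

```text
t17.55 pos [0.5539 0.0981 0.0851] rot [ 2.969  -0.0151  1.1535] F [-5.95 -1.43  5.21] M [-0.251  1.045 -0.089] op 0.0190 q [ 0.08  0.49  1.74 -0.1   0.75  0.57]
```

Request:
move_arm(deltas=[{"x":0,"y":0.0002,"z":-0.001,"wx":0,"wy":0,"wz":0,"hand":0.1},{"x":0,"y":0.0003,"z":-0.0016,"wx":0,"wy":0,"wz":0,"hand":0.1},{"x":0,"y":0.0003,"z":-0.0016,"wx":0,"wy":0,"wz":0,"hand":0.1}])

```text
time: 17.92
tool_pos: [0.5538, 0.0981, 0.0866]
tool_rot: [2.969, -0.015, 1.154]
contact_force: [-4.8, -1.6, 5.0]
opening: 0.0189
```

```bash
python3 - <<'E'
from h import *
st()
E
```

```text
t17.93 pos [0.5538 0.0981 0.0866] rot [ 2.9691 -0.015   1.1535] F [-4.82 -1.65  5.  ] M [-0.266  0.992 -0.068] op 0.0189 q [ 0.08  0.49  1.74 -0.1   0.75  0.56]
```

Request:
move_arm(deltas=[{"x":0,"y":0.0001,"z":-0.0007,"wx":0,"wy":0,"wz":0,"hand":0.1},{"x":0,"y":0.0002,"z":-0.0014,"wx":0,"wy":0,"wz":0,"hand":0.1},{"x":0,"y":0.0002,"z":-0.0014,"wx":0,"wy":0,"wz":0,"hand":0.1}])

```text
time: 18.3
tool_pos: [0.5534, 0.0981, 0.087]
tool_rot: [2.97, -0.014, 1.154]
contact_force: [-1.3, -1.4, -9.6]
opening: 0.0189
```

```bash
python3 - <<'E'
from h import *
st()
E
```

```text
t18.30 pos [0.5534 0.0981 0.087 ] rot [ 2.9704 -0.0145  1.1536] F [-1.25 -1.4  -9.6 ] M [ 0.045  0.872 -0.044] op 0.0189 q [ 0.08  0.49  1.74 -0.1   0.76  0.56]
```

The knob pulls against its upper end (Fz −9.6 N at the starting height), so it is fully up. I'm relaxing that, opening, and working out the retreat.

Request:
move_arm(deltas=[{"x":0,"y":-0.0001,"z":0.0008,"wx":0,"wy":0,"wz":0,"hand":0.1},{"x":0,"y":-0.0001,"z":0.0008,"wx":0,"wy":0,"wz":0,"hand":0.25},{"x":0,"y":-0.0001,"z":0.0008,"wx":0,"wy":0,"wz":0,"hand":0.38},{"x":0,"y":-0.0001,"z":0.0008,"wx":0,"wy":0,"wz":0,"hand":0.38}])

```text
time: 18.8
tool_pos: [0.556, 0.0983, 0.0887]
tool_rot: [2.964, -0.018, 1.154]
contact_force: [-0.4, -1.0, -0.2]
opening: 0.0343
```

```bash
python3 - <<'E'
from h import *
s=st(); R=Ro.from_euler('xyz',s['tool_rot'])
for a,b in ((2,8),(6,18),(11,30),(24,45),(45,65),(75,95),(110,130)): print(R.inv().apply(-a/1e3*XH+[0,0,b/1e3]).round(4))
E
```

```text
t18.80 pos [0.556  0.0983 0.0887] rot [ 2.9642 -0.0176  1.154 ] F [-0.43 -0.98 -0.23] M [0.019 0.049 0.028] op 0.0343 q [ 0.08  0.49  1.74 -0.1   0.75  0.56]
[-0.0009 -0.0003 -0.0082]
[-0.0027 -0.0019 -0.0187]
[-0.005  -0.004  -0.0313]
[-0.0113 -0.0124 -0.0482]
[-0.0215 -0.0267 -0.0712]
[-0.0361 -0.0469 -0.1056]
[-0.0532 -0.0704 -0.1457]
```

Request:
move_arm(deltas=[{"x":-0.0009,"y":-0.0003,"z":-0.0082,"wx":0,"wy":0,"wz":0,"hand":0.38},{"x":-0.0027,"y":-0.0019,"z":-0.0187,"wx":0,"wy":0,"wz":0,"hand":0.38},{"x":-0.005,"y":-0.004,"z":-0.0313,"wx":0,"wy":0,"wz":0,"hand":0.38},{"x":-0.0113,"y":-0.0124,"z":-0.0482,"wx":0,"wy":0,"wz":0,"hand":0.38},{"x":-0.0215,"y":-0.0267,"z":-0.0712,"wx":0,"wy":0,"wz":0,"hand":0.38},{"x":-0.0361,"y":-0.0469,"z":-0.1056,"wx":0,"wy":0,"wz":0,"hand":0.38},{"x":-0.0532,"y":-0.0704,"z":-0.1457,"wx":0,"wy":0,"wz":0,"hand":0.38},{"x":-0.0532,"y":-0.0704,"z":-0.1457,"wx":0,"wy":0,"wz":0,"hand":0.38}])

```text
time: 19.8
tool_pos: [0.4453, 0.086, 0.2213]
tool_rot: [2.962, -0.019, 1.154]
contact_force: [1.2, -0.7, -1.1]
opening: 0.0348
```

```bash
python3 - <<'E'
from h import *
st(); im=viewer.read_camera('wrist'); p=viewer.camera_params('wrist'); t=viewer.read_camera('scene')
print(proj('wrist',K0+[0,0,.07],p)); u=proj('wrist',K0+[0,0,.07],p).astype(int); x0=np.clip(u[0]-70,0,372);y0=np.clip(u[1]-80,0,244); print(x0,y0)
a=cv2.resize(im[y0:y0+140,x0:x0+140,::-1],(400,400),interpolation=cv2.INTER_CUBIC); b=cv2.resize(t[90:250,210:370,::-1],(400,400),interpolation=cv2.INTER_CUBIC)
cv2.imwrite('pics/fin.png',np.hstack([a,b]))
E
```

```text
t19.80 pos [0.4453 0.086  0.2213] rot [ 2.9621 -0.0186  1.1542] F [ 1.17 -0.73 -1.13] M [-0.022 -0.067 -0.049] op 0.0348 q [ 0.07  0.13  1.84 -0.08  1.    0.52]
[306.59912752 131.88185039]
236 51
```

View pics/fin.png

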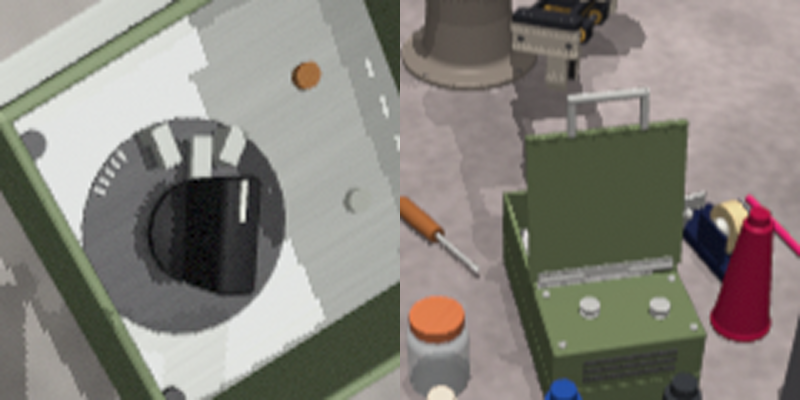

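The lug (202,155) is up between the stop (165,147) and the end post (233,145). The cover still stands on its stay and the arm is clear. Handing in.

```bash
python3 -c "
from cell import robot
print(robot.hand_in())"
```

```text
the job is handed in; nothing more can be done
None
```

The drive is in creep and the job is handed in, at about 20 s of the 72 s allowed; no verdict was reported.

- **Cover:** I lifted it to about 1.53 rad and let it down slowly (about 0.3 rad/s). It stood at 1.39 before I opened the fingers fully. The last scene picture still shows it standing.
- **Knob:** I gripped it across the bar with a 10° lean so the gripper body stayed clear of the cover. I pressed until it bottomed after about 6–7 mm, at 10 to 12 N measured on the wrist (about 4 N of that on the washer). I then turned it about 43° clockwise under the stop with no torque peak, to about 1.1 rad. It came back up to its starting height.
- **Last checks:** the closing wrist picture shows the lug standing between the stop and the end post, touching neither. The arm is clear, and the jar, cone, tape stand and screwdriver in the closing scene picture look undisturbed. I did not measure the other bystanders again.
- **Pull on the knob:** while letting it up I briefly pulled about 10 N upward against its own top end, before opening. No pressing limit was passed.

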